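# Flag the finished brooch

### The job

The brooch with the blue stone is finished: with a fingertip, gently flip the flag on its stand right over, from red to green, until it lies down on the other side, and then press the yellow call button fully down so that it gets collected, and let go. Push only: do not pinch or pick up anything, leave the other stand's flag showing red, and do not disturb the brooches, the wax block or the jar.

Things in the scene. Friction and masses are not known exactly. Their poses are not given: they have to be found in the camera images.
- stand_done: Job stand with the finished brooch: pale wooden base 120 (x) x 160 (y) x 12 mm high, fixed. Origin: centre of its underside, z up; its +x points roughly to the robot's left. A black tray (64 mm square, rim 24 mm above the bench) is on its -y half, centred 42 mm from the origin; the flip flag is on its +y half. Either stand may be on the left; they look alike, only the brooches in the trays differ.
- stand_open: Job stand of the unfinished brooch, built exactly like stand_done.
- flag_done (a joint): Flag on stand_done, rad: 0 = level, free edge towards the stand's -x, red face up; pi/2 = upright; pi = level towards the stand's +x, green face up. Turns only over the top, about an axle along the stand's y, with stops at 0 and pi. About 50 g, no spring, lightly damped: let go below pi/2 it falls back to 0, past pi/2 it falls on to pi within about 3 s. 1 to 2 N under the free edge lifts it.
- flag_open (a joint): The same for the flag on stand_open.
- flag_done_hinge (a point): Middle of the flag's axle on stand_done, 90 mm above the bench, at x 0, y +37 mm from the stand's origin. Two posts 6 mm wide carry it, their middles 36 mm to either side in y, up to 100 mm high. A steel frame that the flag rests on lies within 22 mm of the axle, down to 80 mm above the bench.
- flag_done_edge (a point): Middle of the free edge of the flag on stand_done, 70 mm from the axle; moves with the flag. The flag is a flat plate 58 mm wide and 5 mm thick, this point and the axle in mid-thickness. It overhangs the base by 10 mm, with free air under its outer 45 mm down to the base: a finger tilted by 35 to 45 degrees fits under the edge from the stand's -x side.
- flag_open_hinge (a point): The same axle point of the flag on stand_open.
- brooch_done: Finished brooch: brass disc 42 mm across, 5 mm thick, with a domed blue stone 24 mm across rising 7 mm on top; loose in the tray of stand_done. Origin at the centre of its underside, z up.
- brooch_open: Unfinished brooch: the same brass disc without a stone, a flat black 24 mm spot where the stone will sit; loose in the tray of stand_open. Origin at the centre of its underside.
- call (a joint): Travel of the yellow call button, m: 0 = up, 0.006 = fully down. Spring return; fully down takes 5 N.
- call_top (a point): Centre of the top of the yellow call button (32 mm across), which is pressed straight down. It sits on a grey box 50 x 50 x 30 mm, fixed to the bench.
- wax: Loose blue block of carving wax, 50 x 35 x 25 mm, origin at the centre of its underside.
- jar: Loose amber glass jar with a steel cap, 44 mm across, 50 mm high, origin at the centre of its underside.
Mind the look-alikes: they are no part of the job. What is shaped like the part that bears call but purple or turquoise is not meant.

How it is judged:
On the way, in this order (a step that is already met when the one before it is completed fails the run):
1. the finished brooch's flag lies flipped over, green up (value of joint flag_done above 2.95 rad), for 0.2 s.
2. the call button is pressed down (value of joint call above 0.0045 m), for 0.05 s.
At the end, for the whole second after the job is handed in: The flag beside the brooch with the blue stone lies green side up (joint over 2.95 rad), the other flag still lies red side up (under 0.15 rad), the call button was pressed at least 4.5 mm after the flip and is up again (under 2 mm), and brooches, wax and jar are within 15 mm of where they began (value of joint flag_done above 2.95 rad and value of joint flag_open below 0.15 rad and value of joint call below 0.002 m and distance of each of brooch_done, brooch_open, wax, jar from where it was at the start of the episode below 0.015 m); the robot touches nothing.
It fails at once if the unfinished brooch's flag is lifted (value of joint flag_open above 0.25 rad).
It fails at once if the button is pressed before the flag is flipped (value of joint call above 0.003 m and value of joint flag_done below 2.9 rad).
It fails at once if a flag is pinched, or it or its stand pushed hard (over 15 N) (contact force between the fingers and stand_done above 15 N or contact force between the fingers and stand_open above 15 N).
It fails at once if a brooch, the wax block or the jar is picked up or shoved more than 15 mm (distance of any of brooch_done, brooch_open, wax, jar from where it was at the start of the episode above 0.015 m).
It also fails if it takes over 58 s, if anything falls off the work surface, if the arm or the gripper's body presses on something with over 40 N, if the wrist force passes 120 N, or if a joint passes its speed limit or range.

### The arm

A 7-joint arm with a two-finger parallel gripper is mounted at the origin on the work surface. World frame = base frame: x ahead of the robot, y to its left, z up, the work surface at z = 0. Lengths are in m, angles in rad, forces in N, time in s.
With the tool pointing down it reaches from about 0.425 to 0.825 m from the base axis. Payload 3.6 kg.
Tool frame: the origin (TCP) lies at the very end of the fingers, on their centre line; the grasp point (between the pads) lies 19 mm behind it (manip.grip_point_offset is the distance from the TCP to the grasp point, in m); z points along the fingers, y is the line along which they close (so a half turn about z gives the same grasp; the last joint's range is limited). The gripper opens to 85 mm and grips with 20 to 120 N. Pads are 22 mm wide; open, the fingers measure 114 mm over their backs; the gripper's body (76 mm by 85 mm) begins 54 mm behind the grasp point. The pads swing forward as they close: fully open they stand 13 mm farther back than shut.
Start: joints at [1.208, 0.615, -0.013, 1.423, 0.008, 1.103, -0.04], TCP at [0.214, -0.614, 0.231] pointing down, gripper open.
Joint ranges: [-3.12, 3.12], [-0.3, 2.06], [-1.34, 1.32], [0.26, 2.42], [-1.36, 4.5], [0.01, 1.98], [-2.84, 2.84]. Speed limits (rad/s): [2.79, 2.79, 3.14, 3.14, 3.14, 3.14, 3.14].

### API

Orientations are given as a unit quaternion [w, x, y, z].
In Python, from station import manip gives the robot as it stands. The module is installed in compiled form; this text tells all that it offers.
- The arm moves only by the tool apply_moves, never from a script. Its argument "moves" is a list of rows, each a list of 5 numbers: the opening, from 0 (shut) to 1 (fully open), then the shift along the tool's x, y, z in units of 40 mm (1.0 is 40 mm), then the turn about the tool's z in units of 6 degrees (1.0 is 6 degrees). A call has 1 to 20 rows; each row shifts and turns the commanded pose from where the row before left it, along the tool's axes as they then stand; what a row does not reach is not made up. A row lasts 1/10 s, in which the tool goes at most 50 mm and 8.59 degrees, less where a joint would pass 70% of its speed; a pose out of reach is approached as far as the arm can. A call is refused whole if a number of a shift passes 1 or a number of a turn 1, either way. A call with a gripper value outside its range is refused whole. The fingers move at their own pace and stop on an object; "newtons" is the grip in N (left out, the last holds). Time passes only in rows, so rows that do not move let the fingers close. It gives the time, the measured TCP pose, the force, the opening and the grip force at its end, in the units of the state.
- manip.get_state(): the state, without advancing time (a new reading comes with each control period).
- manip.camera(name): name is "scene" or "top" or "wrist"; returns a dict with "img" (420x560x3 uint8, red, green, blue), "range_z" (420x560 float32, m along the optical axis (not along the pixel's ray), 0 where there is no reading), "fx", "fy", "cx", "cy" (pixels), "R" (3x3) and "t" (3): a world point X has camera coordinates R X + t; the wrist camera has in their place "tool_from_camera" (4x4, takes a point from camera to tool coordinates, whose origin is the TCP and whose axes are the flange's). Camera axes: x right, y down, z forward; pixel columns grow to the right and rows downward; lengths in m; the calibration is good to about 2 mm. A picture is of the moment at which its call begins: read the wrist's pose just before it.
- manip.close_job(): hands the job in; it is judged then, once.
The state is a dict: "clock": time; "joint_positions": joint angles; "joint_vel": joint speeds; "joint_torque": joint torques, N m; "tcp_pos": TCP position; "tool_rot": TCP orientation; "wrist_force": force on the tool from outside, world axes, zero at the start; "wrist_torque": the same for the moment, N m; "grip_width": opening from 0.0 (shut) to 1.0 (fully open); "finger_force": force on a finger pad.
Only numpy, scipy, OpenCV 4.12 (cv2) and the standard library are available. Lean on these libraries where they do the work, as an engineer would, in place of code of your own. Each camera call takes 0.05 s, during which the arm holds its last target. There are 200 camera calls.

## Working session

There is one attempt and no reset: what is moved stays moved. The work goes in short steps, Python scripts to look and compute and a tool call to move; the robot and the scene stay as the last step left them, time stands still between calls to the robot, and variables do not carry over. Pictures are saved under pics/ and viewed, at most 10 in all, crops included, and the job is handed in when it is done.

Besides the shell and the picture viewer there is one more tool, called after "Request:" in YAML: its name, and indented under it one key for each argument. apply_moves: Moves the arm, as the interface text tells. Its arguments: {"type":"object","properties":{"moves":{"type":"array","items":{"type":"array","items":{"type":"number"}}},"newtons":{"type":"number"}},"required":["moves"]}

```bash
mkdir -p pics; cat > h.py <<'E'
import numpy as np, cv2
from station import manip
def snap(n,f):
    c=manip.camera(n); cv2.imwrite('pics/'+f,c['img'][:,:,::-1]); np.savez('pics/'+n+'.npz',**c); return c
def cloud(c):
    z=c['range_z'];v,u=np.mgrid[:z.shape[0],:z.shape[1]]
    P=np.stack([(u-c['cx'])/c['fx']*z,(v-c['cy'])/c['fy']*z,z],-1)
    W=(P-c['t'])@c['R']; W[z==0]=np.nan; return W
E
python3 - <<'E'
from h import *
a=snap('top','top.png');b=snap('scene','scene.png')
cv2.imwrite('pics/both.png',cv2.resize(np.vstack([a['img'],b['img']])[:,:,::-1],(400,600)))
s=manip.get_state();print(s)
for c in(a,b):print(c['fx'],c['cx'],c['cy'],c['R'].round(3),c['t'])
E
```

```text
{'clock': 0.1, 'joint_positions': array([ 1.208513  ,  0.61582   , -0.01260834,  1.42473918,  0.00810119,
        1.10337218, -0.0403957 ]), 'joint_vel': array([-3.52563123e-03, -4.58863893e-04, -8.45188970e-04, -2.14934584e-03,
       -7.21887345e-05, -6.80800571e-04, -8.53820755e-05]), 'joint_torque': array([ 5.49036486e-04, -4.70383716e+01,  2.60081654e-01, -1.71569449e+01,
        1.01065671e-02,  5.92388911e-03, -4.52398439e-07]), 'tcp_pos': array([ 0.21396441, -0.61305702,  0.23025543]), 'tool_rot': array([-1.12525359e-03,  9.85933307e-01,  1.67135288e-01, -2.07710288e-04]), 'wrist_force': array([ 0.34423756,  0.14324216, -0.19116375]), 'wrist_torque': array([ 0.01720902,  0.04634148, -0.01045909]), 'finger_force': 0.0, 'grip_width': 1.0011943319169574}
411.1411944374528 282.76323693262304 213.50681720492238 [[-0.022 -0.999 -0.038]
 [-0.994  0.026 -0.109]
 [ 0.11   0.035 -0.993]] [0.12971098 0.61505168 0.78153455]
460.0808685645298 279.61212373241995 202.96387019634238 [[ 0.489  0.872  0.019]
 [ 0.654 -0.352 -0.669]
 [-0.577  0.339 -0.743]] [-0.39072619 -0.34403793  1.59033039]
```

View pics/top.png

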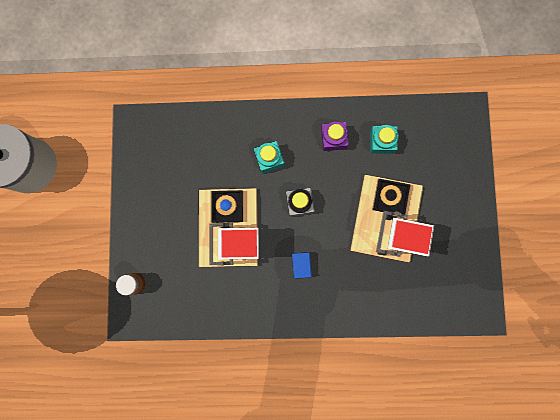

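View pics/scene.png

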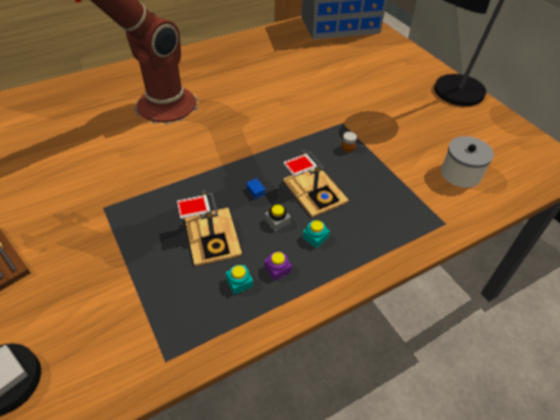

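The top picture shows the blue stone at (226,206) on the left stand, with its red flag at (239,243) and free edge facing right (world -y). The open stand is at right, with its brooch at (391,195). The yellow button on the grey box is at (300,201), the wax at (302,265) and the jar at (127,285). In the scene view the blue stone is at (325,197) and the grey-box button at (278,212).

```bash
python3 - <<'E'
from h import *
c=dict(np.load('pics/top.npz'));W=cloud(c);hsv=cv2.cvtColor(c['img'],cv2.COLOR_RGB2HSV)
def ray(uv,h,c=c):
    d=np.array([(uv[0]-c['cx'])/c['fx'],(uv[1]-c['cy'])/c['fy'],1])@c['R'];o=-c['t']@c['R'];return (o+d*(h-o[2])/d[2])
def blobs(name,lo,hi,h):
    m=cv2.inRange(hsv,lo,hi);
    for k in cv2.findContours(m,0,2)[0]:
        if cv2.contourArea(k)<40 : continue
        mm=np.zeros(m.shape,np.uint8);cv2.drawContours(mm,[k],-1,1,-1)
        z=np.nanmedian(W[mm>0][:,2]);r=cv2.minAreaRect(k)
        if r[0][0]<100 or r[0][1]<90 or r[0][0]>500 or r[0][1]>330: continue
        print(name,np.round(r[0],1),np.round(r[1],1),'depth z',z.round(4),'pos',ray(r[0],h).round(4))
        if cv2.contourArea(k)>500: print(' corners',[ray(p+0.0,h)[:2].round(4).tolist() for p in cv2.boxPoints(r)])
blobs('red',(0,150,100),(8,255,255),.0925)
blobs('yel',(25,120,120),(35,255,255),.04)
blobs('blue',(105,120,60),(125,255,255),.025)
blobs('wood',(12,60,120),(24,200,255),.012)
blobs('jar',(0,0,200),(180,40,255),.05)
# base of left stand corners
for p in [(199,189),(257,188),(259,266),(199,267)]: print(p,ray(p,.012).round(4))
s=dict(np.load('pics/scene.npz'))
for n,p,h in[('btn',(278,212),.04),('stone',(325,197),.026)]: print(n,ray(p,h,s).round(4))
# depth profile along stand x through flag
for u in range(205,268,4): print(u,W[243,u].round(3))
E
```

```text
red [239. 243.] [26. 34.] depth z 0.0931 pos [0.5591 0.1949 0.0925]
 corners [[0.5839, 0.2263], [0.5824, 0.1631], [0.5346, 0.1638], [0.536, 0.2266]]
red [412.1 236.7] [36.5 26.9] depth z 0.0929 pos [ 0.5632 -0.1211  0.0925]
 corners [[0.5467, -0.0833], [0.5945, -0.0953], [0.5798, -0.159], [0.5324, -0.1467]]
yel [299.5 199.5] [15. 15.] depth z 0.0521 pos [0.6446 0.0811 0.04  ]
yel [267.5 152.5] [13. 15.] depth z 0.0531 pos [0.7419 0.143  0.04  ]
yel [386.5 134. ] [14. 15.] depth z 0.0531 pos [ 0.7722 -0.0963  0.04  ]
yel [335.3 131.2] [14.8 14.1] depth z 0.053 pos [0.7813 0.0056 0.04  ]
blue [301.4 264.9] [25.2 17.9] depth z 0.0247 pos [0.5156 0.0806 0.025 ]
blue [225. 205.] [10. 10.] depth z 0.026 pos [0.6396 0.2324 0.025 ]
wood [279.5 236.5] [365. 559.] depth z 0.0006 pos [0.5737 0.1236 0.012 ]
 corners [[0.9894, 0.7302], [0.9398, -0.4669], [0.2154, -0.3993], [0.2238, 0.688]]
jar [125.2 284.8] [18.4 19.1] depth z 0.0503 pos [0.4849 0.4242 0.05  ]
jar [237.5 243.5] [31. 39.] depth z 0.0929 pos [0.56  0.204 0.05 ]
 corners [[0.5912, 0.2421], [0.5893, 0.1655], [0.5292, 0.1664], [0.5308, 0.2423]]
jar [410.5 236.5] [41.6 31.4] depth z 0.0922 pos [ 0.5657 -0.1298  0.05  ]
(199, 189) [0.6763 0.2888 0.012 ]
(257, 188) [0.675 0.168 0.012]
(259, 266) [0.515  0.1663 0.012 ]
(199, 267) [0.5156 0.2887 0.012 ]
btn [0.6462 0.0801 0.04  ]
stone [0.6495 0.2275 0.026 ]
205 [0.564 0.276 0.012]
209 [0.561 0.252 0.087]
213 [0.564 0.259 0.014]
217 [0.563 0.251 0.014]
221 [0.56  0.229 0.091]
225 [0.56  0.221 0.094]
229 [0.56  0.214 0.092]
233 [0.559 0.206 0.093]
237 [0.559 0.198 0.093]
241 [0.559 0.191 0.093]
245 [0.559 0.184 0.094]
249 [0.559 0.176 0.094]
253 [0.559 0.169 0.091]
257 [0.558 0.162 0.093]
261 [0.562 0.163 0.001]
265 [0.562 0.154 0.003]
```

Request:
apply_moves:
  moves:
    - [0,0.7,-0.7,0,0]
    - [0,0.7,-0.7,0,0]
    - [0,0.7,-0.7,0,0]
    - [0,0.7,-0.7,0,0]
    - [0,0.7,-0.7,0,0]
    - [0,0.7,-0.7,0,0]
    - [0,0.7,-0.7,0,0]
    - [0,0.7,-0.7,0,0]
    - [0,0.7,-0.7,0,0]
    - [0,0.7,-0.7,0,0]
    - [0,0.7,-0.7,0,0]
    - [0,0.7,-0.7,0,0]
    - [0,0.7,-0.7,0,0]
    - [0,0.7,-0.7,0,0]
    - [0,0.7,-0.7,0,0]
    - [0,0.7,-0.7,0,0]
    - [0,0.7,-0.7,0,0]
    - [0,0.7,-0.7,0,0]
    - [0,0.7,-0.7,0,0]
    - [0,0.7,-0.7,0,0]

```text
clock: 2.1
tcp_pos: [0.5586, 0.101, 0.2309]
tool_rot: [0.0, 0.986, 0.167, -0.0]
wrist_force: [0.8, -1.1, 0.2]
grip_width: 0.002
finger_force: 0.0
```

Request:
apply_moves:
  moves:
    - [0,0,0,0,-1]
    - [0,0,0,0,-1]
    - [0,0,0,0,-1]
    - [0,0,0,0,-1]
    - [0,0,0,0,-1]
    - [0,0,0,0,-1]
    - [0,0,0,0,-1]
    - [0,0,0,0,-1]
    - [0,0,0,0,-1]
    - [0,0,0,0,-1]
    - [0,0,0,0,-1]
    - [0,0,0,0,-0.8]
    - [0,0,0,0,0]

```text
clock: 3.4
tcp_pos: [0.558, 0.0993, 0.2308]
tool_rot: [-0.0, 0.707, 0.707, -0.0]
wrist_force: [-0.8, -0.6, -0.5]
grip_width: 0.003
finger_force: 0.0
```

```bash
python3 - <<'E'
from h import *
from scipy.spatial.transform import Rotation as R
s=manip.get_state();q=s['tool_rot']
print(s['clock'],s['tcp_pos'],R.from_quat(q,scalar_first=True).as_matrix().round(3),s['joint_positions'].round(2),s['wrist_force'],s['grip_width'])
w=snap('wrist','w1.png');print(w['tool_from_camera'])
E
```

```text
3.4 [0.55804046 0.09925174 0.2307656 ] [[-0.     1.    -0.001]
 [ 1.     0.    -0.   ]
 [-0.    -0.001 -1.   ]] [ 0.1   0.52 -0.49  1.66  0.28  1.03 -0.48] [-0.76331178 -0.57181656 -0.53238317] 0.002546066060081219
[[-2.58861194e-04 -9.62892335e-01 -2.69885687e-01  6.89523507e-02]
 [ 9.99999966e-01 -2.59679812e-04 -3.26711809e-05 -7.11921329e-04]
 [-3.86250349e-05 -2.69885687e-01  9.62892369e-01 -1.42339861e-01]
 [ 0.00000000e+00  0.00000000e+00  0.00000000e+00  1.00000000e+00]]
```

View pics/w1.png

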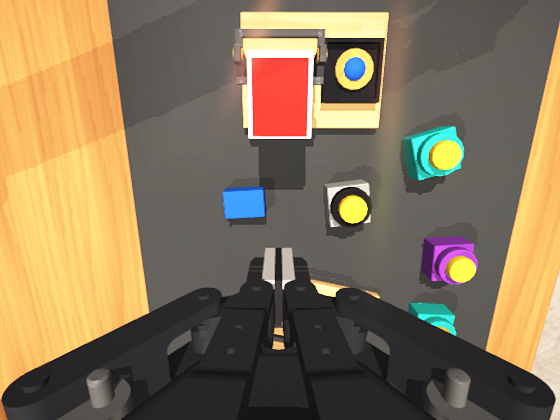

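The wrist view shows the flag edge at row 137, straight ahead of the shut fingertips (279,262), so x is aligned. Next I'll descend beside the edge.

Request:
apply_moves:
  moves:
    - [0,0.4,0,0.7,0]
    - [0,0.3,0,0.7,0]
    - [0,0,0,0.7,0]
    - [0,0,0,0.7,0]
    - [0,0,0,0.7,0]
    - [0,0,0,0.4,0]
    - [0,0,0,0,0]
    - [0,0,0,0,0]

```text
clock: 4.25
tcp_pos: [0.5586, 0.1278, 0.0756]
tool_rot: [0.0, 0.707, 0.707, 0.0]
wrist_force: [0.0, 1.0, -0.3]
grip_width: -0.003
finger_force: 0.0
```

Request:
apply_moves:
  moves:
    - [0,0.1,0,0,0]
    - [0,0.1,0,0,0]
    - [0,0.05,0,0,0]
    - [0,0,0,0,0]
    - [0,0,0,0,0]

```text
clock: 4.75
tcp_pos: [0.5584, 0.1377, 0.0756]
tool_rot: [0.0, 0.707, 0.707, 0.0]
wrist_force: [-0.5, -0.3, -0.5]
grip_width: -0.002
finger_force: 0.0
```

Request:
apply_moves:
  moves:
    - [0,0.1,0,0,0]
    - [0,0.05,0,0,0]
    - [0,0.03,0,0,0]
    - [0,0,0,0,0]
    - [0,0,0,0,0]

```text
clock: 5.25
tcp_pos: [0.5583, 0.1448, 0.0753]
tool_rot: [-0.0, 0.707, 0.707, -0.0]
wrist_force: [-0.4, 0.1, 0.1]
grip_width: -0.001
finger_force: 0.0
```

Request:
apply_moves:
  moves:
    - [0,0.03,0,0,0]
    - [0,0,0,0,0]
    - [0,0,0,0,0]

```text
clock: 5.55
tcp_pos: [0.5583, 0.146, 0.0754]
tool_rot: [-0.0, 0.707, 0.707, 0.0]
wrist_force: [-0.2, 1.2, -0.9]
grip_width: -0.001
finger_force: 0.0
```

Request:
apply_moves:
  moves:
    - [0,0.02,0,0,0]
    - [0,0,0,0,0]
    - [0,0,0,0,0]

```text
clock: 5.85
tcp_pos: [0.5583, 0.1469, 0.0754]
tool_rot: [-0.0, 0.707, 0.707, 0.0]
wrist_force: [0.5, -0.1, -1.1]
grip_width: -0.002
finger_force: 0.0
```

Request:
apply_moves:
  moves:
    - [0,0.02,0,0,0]
    - [0,0,0,0,0]
    - [0,0,0,0,0]

```text
clock: 6.15
tcp_pos: [0.5583, 0.1477, 0.0753]
tool_rot: [-0.0, 0.707, 0.707, 0.0]
wrist_force: [-0.1, 1.1, -0.6]
grip_width: 0.003
finger_force: 0.0
```

Request:
apply_moves:
  moves:
    - [0,0.02,0,0,0]
    - [0,0,0,0,0]
    - [0,0,0,0,0]

```text
clock: 6.45
tcp_pos: [0.5583, 0.1485, 0.0754]
tool_rot: [-0.0, 0.707, 0.707, 0.0]
wrist_force: [0.2, 0.6, 0.1]
grip_width: 0.0
finger_force: 0.0
```

Request:
apply_moves:
  moves:
    - [0,0.02,0,0,0]
    - [0,0,0,0,0]
    - [0,0,0,0,0]

```text
clock: 6.75
tcp_pos: [0.5583, 0.1489, 0.0753]
tool_rot: [0.0, 0.707, 0.707, -0.0]
wrist_force: [-0.4, -0.0, 0.8]
grip_width: 0.005
finger_force: 0.4
```

Request:
apply_moves:
  moves:
    - [0,0.02,0,0,0]
    - [0,0,0,0,0]
    - [0,0,0,0,0]

```text
clock: 7.05
tcp_pos: [0.5583, 0.1489, 0.0753]
tool_rot: [0.0, 0.707, 0.707, -0.001]
wrist_force: [0.2, -2.6, 1.4]
grip_width: 0.002
finger_force: 1.7
```

Request:
apply_moves:
  moves:
    - [0,0.02,0,0,0]
    - [0,0,0,0,0]
    - [0,0,0,0,0]

```text
clock: 7.35
tcp_pos: [0.5583, 0.1489, 0.0753]
tool_rot: [0.001, 0.707, 0.707, -0.001]
wrist_force: [-0.2, -5.3, 1.6]
grip_width: -0.002
finger_force: 2.5
```

Request:
apply_moves:
  moves:
    - [0,0.01,0,-0.05,0]
    - [0,0,0,-0.05,0]
    - [0,0,0,-0.05,0]
    - [0,0,0,0,0]

```text
clock: 7.75
tcp_pos: [0.5583, 0.1491, 0.0812]
tool_rot: [0.001, 0.707, 0.707, -0.001]
wrist_force: [-0.1, -5.4, -0.1]
grip_width: 0.003
finger_force: 2.6
```

```bash
cat > f.py <<'E'
from h import *
c=snap('top','t_now.png');W=cloud(c)
print([(u,W[243,u].round(3).tolist()) for u in range(221,262,5)])
E
python3 f.py
```

```text
[(221, [0.545, 0.162, 0.444]), (226, [0.545, 0.156, 0.452]), (231, [0.544, 0.15, 0.457]), (236, [0.544, 0.144, 0.463]), (241, [0.544, 0.139, 0.467]), (246, [0.543, 0.134, 0.472]), (251, [0.543, 0.129, 0.473]), (256, [0.543, 0.124, 0.474]), (261, [0.543, 0.12, 0.477])]
```

```bash
cat > f.py <<'E'
from h import *
from scipy.spatial.transform import Rotation as R
def flag(show=None):
    s=manip.get_state();c=manip.camera('wrist');T=c['tool_from_camera']
    if show: cv2.imwrite('pics/'+show,c['img'][:,:,::-1])
    z=c['range_z'];v,u=np.mgrid[:420,:560]
    P=np.stack([(u-c['cx'])/c['fx']*z,(v-c['cy'])/c['fy']*z,z],-1)@T[:3,:3].T+T[:3,3]
    W=P@R.from_quat(s['tool_rot'],scalar_first=True).as_matrix().T+s['tcp_pos']
    h=cv2.cvtColor(c['img'],cv2.COLOR_RGB2HSV)
    m=(cv2.inRange(h,(0,150,60),(8,255,255))>0)&(z>0)&(W[...,2]>.05)
    print(s['clock'],s['tcp_pos'].round(4),s['wrist_force'].round(1),'red px',m.sum())
    if m.sum()>50:
        Q=W[m];p=np.polyfit(Q[:,1],Q[:,2],1);print('angle deg',np.degrees(np.arctan(-p[0])).round(2),'y',Q[:,1].min().round(4),Q[:,1].max().round(4),'z',Q[:,2].min().round(4),Q[:,2].max().round(4))
if __name__=='__main__':
    import sys; flag(*sys.argv[1:])
E
python3 f.py
```

```text
7.8 [0.5583 0.1491 0.0811] [ 0.5 -4.8  0.4] red px 16957
angle deg 4.74 y 0.163 0.2285 z 0.0911 0.1003
```

Request:
apply_moves:
  moves:
    - [0,0.01,0,-0.08,0]
    - [0,0.01,0,-0.08,0]
    - [0,0.01,0,-0.08,0]
    - [0,0.015,0,-0.08,0]
    - [0,0.02,0,-0.08,0]
    - [0,0.02,0,-0.06,0]
    - [0,0,0,0,0]

```text
clock: 8.55
tcp_pos: [0.5583, 0.1528, 0.0999]
tool_rot: [0.001, 0.707, 0.707, -0.001]
wrist_force: [0.3, -4.2, 2.0]
grip_width: 0.0
finger_force: 2.7
```

```bash
python3 f.py
```

```text
8.55 [0.5583 0.1528 0.0999] [ 0.3 -4.2  2. ] red px 14482
angle deg 20.63 y 0.1678 0.2296 z 0.0915 0.1176
```

Request:
apply_moves:
  moves:
    - [0,0.04,0,-0.09,0]
    - [0,0.04,0,-0.09,0]
    - [0,0.05,0,-0.09,0]
    - [0,0.05,0,-0.08,0]
    - [0,0.05,0,-0.08,0]
    - [0,0.06,0,-0.07,0]
    - [0,0,0,0,0]

```text
clock: 9.3
tcp_pos: [0.5584, 0.1643, 0.1206]
tool_rot: [0.001, 0.707, 0.707, -0.001]
wrist_force: [-1.9, -6.8, 4.5]
grip_width: -0.002
finger_force: 3.2
```

```bash
python3 f.py
```

```text
9.3 [0.5584 0.1643 0.1206] [-1.9 -6.8  4.5] red px 11094
angle deg 40.28 y 0.1803 0.2308 z 0.091 0.1375
```

Request:
apply_moves:
  moves:
    - [0,0.05,0,-0.09,0]
    - [0,0.06,0,-0.08,0]
    - [0,0.06,0,-0.07,0]
    - [0,0.07,0,-0.07,0]
    - [0,0.08,0,-0.05,0]
    - [0,0.08,0,-0.05,0]
    - [0,0,0,0,0]

```text
clock: 10.05
tcp_pos: [0.5582, 0.1837, 0.1364]
tool_rot: [-0.0, 0.706, 0.708, 0.001]
wrist_force: [0.2, 0.3, 0.4]
grip_width: -0.002
finger_force: 0.0
```

```bash
python3 f.py
```

```text
10.05 [0.5582 0.1837 0.1364] [0.2 0.3 0.4] red px 7531
angle deg 61.97 y 0.2003 0.2321 z 0.0923 0.1524
```

Request:
apply_moves:
  moves:
    - [0,0.1,0,-0.03,0]
    - [0,0.1,0,-0.03,0]
    - [0,0.1,0,-0.03,0]
    - [0,0.1,0,0,0]
    - [0,0.1,0,0,0]
    - [0,0.1,0,0,0]
    - [0,0.1,0,0,0]
    - [0,0.1,0,0,0]
    - [0,0.1,0,0,0]
    - [0,0.1,0,0,0]
    - [0,0.1,0,0,0]
    - [0,0.1,0,0,0]

```text
clock: 11.3
tcp_pos: [0.5582, 0.2306, 0.1397]
tool_rot: [-0.0, 0.707, 0.707, 0.0]
wrist_force: [-0.1, -0.0, -0.0]
grip_width: -0.003
finger_force: 0.0
```

```bash
python3 f.py w2.png
```

```text
11.3 [0.5582 0.2306 0.1397] [-0.1 -0.  -0. ] red px 862
angle deg -74.75 y 0.233 0.2517 z 0.0899 0.1564
```

View pics/w2.png

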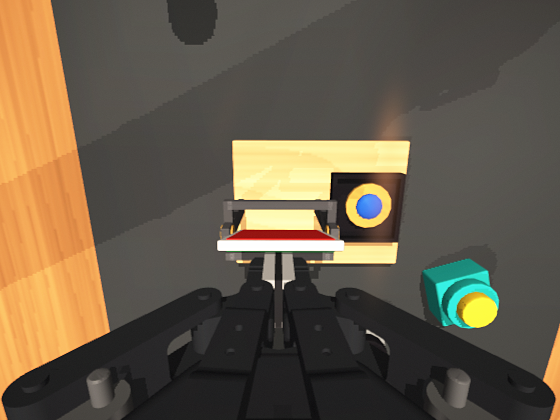

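The picture shows the flag just past upright (rows 230-250), about 105°, and falling on. I'll back off, go up towards the button and let it fall.

Request:
apply_moves:
  moves:
    - [0,-0.2,0,-0.5,0]
    - [0,-0.2,0,-0.5,0]
    - [0,-0.3,0,-0.5,0]
    - [0,-0.5,0.4,0,0]
    - [0,-0.5,0.4,0,0]
    - [0,-0.5,0.4,0,0]
    - [0,-0.5,0.4,0,0]
    - [0,-0.5,0.4,0,0]
    - [0,-0.5,0.12,0,0]
    - [0,-0.5,0,0,0]
    - [0,0,0,0,0]
    - [0,0,0,0,0]
    - [0,0,0,0,0]
    - [0,0,0,0,0]
    - [0,0,0,0,0]
    - [0,0,0,0,0]
    - [0,0,0,0,0]
    - [0,0,0,0,0]
    - [0,0,0,0,0]

```text
clock: 13.25
tcp_pos: [0.6432, 0.0623, 0.1997]
tool_rot: [-0.0, 0.707, 0.707, 0.0]
wrist_force: [-0.9, -0.3, -0.0]
grip_width: -0.001
finger_force: 0.0
```

Request:
apply_moves:
  moves:
    - [0,0,0,0,0]
    - [0,0,0,0,0]
    - [0,0,0,0,0]
    - [0,0,0,0,0]
    - [0,0,0,0,0]
    - [0,0,0,0,0]
    - [0,0,0,0,0]
    - [0,0,0,0,0]
    - [0,0,0,0,0]
    - [0,0,0,0,0]

```text
clock: 14.25
tcp_pos: [0.6432, 0.0623, 0.1998]
tool_rot: [-0.0, 0.707, 0.707, 0.0]
wrist_force: [-0.4, -0.7, 0.0]
grip_width: -0.003
finger_force: 0.0
```

```bash
python3 - <<'E'
from h import *
s=manip.get_state();print(s['clock'],s['tcp_pos'],s['wrist_force'])
c=snap('scene','s2.png');W=cloud(c);h=cv2.cvtColor(c['img'],cv2.COLOR_RGB2HSV)
m=(cv2.inRange(h,(40,80,60),(80,255,255))>0)&(W[...,2]>.06)&(W[...,0]>.45)&(W[...,0]<.65)&(W[...,1]>.15)&(W[...,1]<.35)
Q=W[m];print(m.sum(),Q.mean(0),Q.min(0),Q.max(0),np.polyfit(Q[:,1],Q[:,2],1))
m=(cv2.inRange(h,(25,120,100),(35,255,255))>0)&(abs(W[...,0]-.643)<.03)&(abs(W[...,1]-.081)<.03)
Q=W[m];print('btn',m.sum(),Q.mean(0),Q.min(0),Q.max(0))
E
```

```text
14.25 [0.64318549 0.06227068 0.19976065] [-0.36799604 -0.74082952  0.02764996]
282 [0.56032825 0.26528454 0.09287056] [0.53036917 0.23264617 0.08786916] [0.58677944 0.29913049 0.09816988] [-0.00152414  0.0932749 ]
btn 116 [0.64591394 0.07828637 0.05027872] [0.62378407 0.06412929 0.03996435] [0.66117458 0.09934236 0.05636419]
```

View pics/s2.png

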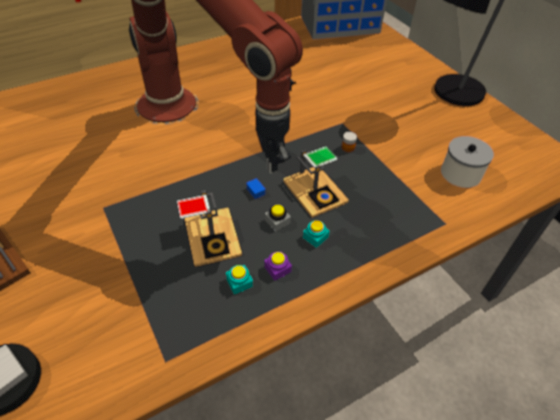

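The scene shows the green flag lying flat at (320,157), the other flag still red at (193,206) and the button at (278,212). Next I'll press the button.

Request:
apply_moves:
  moves:
    - [0,0.45,0,0.6,0]
    - [0,0,0,0.8,0]
    - [0,0,0,0.8,0]
    - [0,0,0,0.7,0]
    - [0,0,0,0.5,0]
    - [0,0,0,0,0]
    - [0,0,0,0,0]

```text
clock: 15.0
tcp_pos: [0.6435, 0.0805, 0.0641]
tool_rot: [-0.0, 0.707, 0.707, 0.0]
wrist_force: [-0.2, -0.5, 0.6]
grip_width: -0.0
finger_force: 0.0
```

Request:
apply_moves:
  moves:
    - [0,0,0,0.1,0]
    - [0,0,0,0.1,0]
    - [0,0,0,0.1,0]
    - [0,0,0,0,0]
    - [0,0,0,0,0]

```text
clock: 15.5
tcp_pos: [0.6434, 0.0803, 0.0522]
tool_rot: [0.0, 0.707, 0.707, 0.0]
wrist_force: [-0.0, -0.1, 2.3]
grip_width: 0.003
finger_force: 0.7
```

Request:
apply_moves:
  moves:
    - [0,0,0,0.05,0]
    - [0,0,0,0.05,0]
    - [0,0,0,0.05,0]
    - [0,0,0,0,0]
    - [0,0,0,0,0]

```text
clock: 16.0
tcp_pos: [0.6435, 0.0803, 0.0462]
tool_rot: [0.0, 0.707, 0.707, 0.0]
wrist_force: [-0.7, -0.5, 5.0]
grip_width: -0.002
finger_force: 2.4
```

Request:
apply_moves:
  moves:
    - [0,0,0,0.05,0]
    - [0,0,0,0,0]
    - [0,0,0,0,0]

```text
clock: 16.3
tcp_pos: [0.6435, 0.0803, 0.046]
tool_rot: [0.001, 0.707, 0.707, 0.0]
wrist_force: [-3.5, -0.6, 14.1]
grip_width: 0.002
finger_force: 6.8
```

The button is at its stop (14 N, no further travel). I'll let go now.

Request:
apply_moves:
  moves:
    - [0,0,0,-0.3,0]
    - [0,0,0,-0.6,0]
    - [0,0,0,-0.8,0]
    - [0,0,0,-0.8,0]
    - [0,0,0,-0.8,0]
    - [0,0,0,0,0]
    - [0,0,0,0,0]
    - [0,0,0,0,0]

```text
clock: 17.1
tcp_pos: [0.642, 0.0799, 0.174]
tool_rot: [-0.001, 0.707, 0.707, -0.001]
wrist_force: [-0.6, 0.2, -1.0]
grip_width: 0.001
finger_force: 0.0
```

```bash
python3 - <<'E'
from h import *
c=snap('scene','s3.png');W=cloud(c);h=cv2.cvtColor(c['img'],cv2.COLOR_RGB2HSV)
m=(cv2.inRange(h,(40,80,60),(80,255,255))>0)&(W[...,2]>.06)&(W[...,1]>.15)&(W[...,1]<.35)
ok=m.sum()>200 and abs(np.median(W[m][:,2])-.0925)<.004
b=(cv2.inRange(h,(25,120,100),(35,255,255))>0)&(abs(W[...,0]-.643)<.03)&(abs(W[...,1]-.081)<.03)
print(ok,np.median(W[b][:,2]))
if ok: print(manip.close_job())
E
```

```text
True 0.05087867299320227
the job is handed in; nothing more can be done
None
```

The finished brooch's flag now lies green side up, the yellow call button was pressed to its stop and released, and the job is handed in; no verdict came back.

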